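# Set and lock the espresso bar's water-pressure regulator

### The job

On the water-pressure regulator that has the bar-shaped knob and the sliding fork lock, turn the knob clockwise until its white pointer line points at the black mark on the dial. Then slide the steel fork lock fully home over the knob, so that its two prongs stand either side of the knob's bar, and let go.

Things in the scene. Friction and masses are not known exactly. Their poses are not given: they have to be found in the camera images.
- knob_grip (a point): Black bar knob on the 50 mm high steel housing with the lock: disc 56 mm wide, 10 high, with an upright bar 50 mm long, 14 wide (pinch across), 40 high. Point: on the vertical turning axis, 87 mm above the counter, 20 above the disc, 15 below the bar's top. x runs along the bar to its end with the white pointer line, z up; turns with the knob. Not the like housing with a round knob and no lock.
- knob (a joint): Bar knob's angle in rad, growing clockwise seen from above, range 0 to 2.4, no stop at the mark. Starts at 0.5 to 1.3; pointer on the black mark of the white dial at 1.85: the bar then lies along the lock's sliding line, pointer end away from the lock. Stays where left; turns with 0.06 N m.
- lock_grip (a point): Steel fork lock on the same housing. Point: middle of its upright grip tab, 14 mm wide (x), 30 long (y), 38 high; 98 mm above the counter, 17 below the tab's top, 21 above the fork plate (41 mm wide). +y: closing direction, straight to the knob's axis; z up. Tab to knob axis: 160 mm open, 60 closed. Two prongs, 25 mm apart inside, reach 75 mm ahead of the point, 63 to 77 mm above the counter.
- lock (a joint): Travel of the fork lock in m: starts open at 0 to 0.008; 0.10 is fully home, its prongs either side of the knob's bar. The prongs strike the bar if it is more than about 12 degrees off the sliding line. Stays where left; slides with about 2 N.

How it is judged:
By the outcome, as a careful person would: the job done as asked, in the order asked, and still so for the second after the job is handed in, with the robot touching nothing.
It also fails if it takes over 48 s, if anything falls off the work surface, if the arm or the gripper's body presses on something with over 40 N, if the wrist force passes 120 N, or if a joint passes its speed limit or range.

### The arm

A 6-joint arm with a two-finger parallel gripper is mounted at the origin on the work surface. World frame = base frame: x ahead of the robot, y to its left, z up, the work surface at z = 0. Lengths are in m, angles in degrees, forces in N, time in s.
With the tool pointing down it reaches from about 0.3 to 0.775 m from the base axis. Payload 14.6 kg.
Tool frame: the origin (TCP) lies between the finger pads; the fingertips stand 22 mm ahead of it and the grasp point (between the pads) lies 3 mm ahead of it; z points along the fingers, y is the line along which they close (so a half turn about z gives the same grasp; the last joint's range is limited). The gripper opens to 94 mm and grips with 3 to 60 N. Pads are 16 mm wide; open, the fingers measure 119 mm over their backs; the gripper's body (75 mm by 177 mm) begins 78 mm behind the grasp point.
Start: joints at [-75.665, 17.183, 87.147, -0, 75.671, -3.816], TCP at [0.171, -0.523, 0.227] pointing down, gripper open.
Joint ranges: [-173.82, 173.82], [-45.26, 126.66], [13.44, 144.39], [-59.66, 239.66], [0, 175.72], [-146.38, 146.38]. Speed limits (degrees/s): [127.2, 127.2, 147.25, 180, 180, 180].

### API

Orientations are given as [roll, pitch, yaw] about the fixed x, y, z axes, in that order (R = Rz(yaw) Ry(pitch) Rx(roll)).
In Python, from plant import robot gives the robot as it stands. The module is installed in compiled form; this text tells all that it offers.
- The arm moves only by the tool step_arm, never from a script. Its argument "targets" is one flat list of numbers, 7 for each row, row after row: the shift along the world's x, y, z in cm, then the turn, a rotation vector about the world's x, y, z in rad, then the opening, from 0 (shut) to 1 (fully open). In form: [x, y, z, rx, ry, rz, gripper, x, y, z, rx, ry, rz, gripper, ...]. A call has 1 to 20 rows; each row shifts and turns the commanded pose from where the row before left it; what a row does not reach is not made up. A row lasts 1/12 s, in which the tool goes at most 41.7 mm and 7.16 degrees, less where a joint would pass 70% of its speed; a pose out of reach is approached as far as the arm can. A call with a gripper value outside its range is refused whole. The fingers move at their own pace and stop on an object; the grip force is fixed at half the most. Time passes only in rows, so rows that do not move let the fingers close. It gives the time, the measured TCP pose, the force, the opening and the grip force at its end, in the units of the state.
- robot.sense(): the state, without advancing time (a new reading comes with each control period).
- robot.camera(name): name is "side" or "top" or "wrist"; returns a dict with "pixels" (420x560x3 uint8, red, green, blue), "z_map" (420x560 float32, m along the optical axis (not along the pixel's ray), 0 where there is no reading), "K" (3x3 intrinsics, pixels), "eye" and "orientation" of the camera in the world. Camera axes: x right, y down, z forward; pixel columns grow to the right and rows downward; lengths in m; the calibration is good to about 2 mm. A picture is of the moment at which its call begins.
- robot.job_done(): hands the job in; it is judged then, once.
Trained networks look in the newest picture that a camera, given by its name, has taken for a name from the list of things; names that differ only in an ending like _2 or _b are one class to them, and where a whole thing is asked for, a point or a joint stands for the part that bears it (a point fixed in the world has none). Each returns a list of dicts, best first, with "score" (0 to 1); they miss things now and then, are a little off and sometimes report something else, mostly with a low value. They report only what shows in the picture. A call takes as long as a camera call.
- robot.boxes_of(camera, thing): "location" ([column, row] in pixels, amid what is visible of it).
The state is a dict: "clock": time; "qpos": joint angles; "joint_velocities": joint speeds; "effort": joint torques, N m; "position": TCP position; "tcp_rot": TCP orientation; "contact_force": force on the tool from outside, world axes, zero at the start; "wrist_torque": the same for the moment, N m; "width": finger opening in m; "grip_force": force on a finger pad.
Only numpy, scipy, OpenCV 4.12 (cv2) and the standard library are available. Lean on these libraries where they do the work, as an engineer would, in place of code of your own. Each camera call takes 0.05 s, during which the arm holds its last target. There are 200 camera calls.

## Working session

There is one attempt and no reset: what is moved stays moved. The work goes in short steps, Python scripts to look and compute and a tool call to move; the robot and the scene stay as the last step left them, time stands still between calls to the robot, and variables do not carry over. Pictures are saved under pics/ and viewed, at most 10 in all, crops included, and the job is handed in when it is done.

Besides the shell and the picture viewer there is one more tool, called by a JSON object that holds its "method" and its "body", one argument or row to a line. step_arm: Moves the arm, as the interface text tells. Its arguments: {"type":"object","properties":{"targets":{"type":"array","items":{"type":"number"}}},"required":["targets"]}

```bash
mkdir -p pics
cat > h.py <<'E'
import numpy as np, cv2
from scipy.spatial.transform import Rotation as R
from plant import robot
def rot(o):
    o=np.array(o,float)
    return o if o.shape==(3,3) else R.from_euler('xyz',o,degrees=True).as_matrix()
def world(c,u,v,z=None):
    K=np.array(c["K"]);d=np.linalg.inv(K)@np.array([u,v,1.])
    M=rot(c["orientation"]);e=np.array(c["eye"])
    if z is None: return e+M@(d*c["z_map"][int(round(v)),int(round(u))])
    w=M@d; return e+w*(z-e[2])/w[2]
def save(c,n): cv2.imwrite(f"pics/{n}.png",c["pixels"][:,:,::-1])
E
python3 - <<'E'
from h import *
for n in("top","side"):
    c=robot.camera(n);save(c,n+"0");print(n,c["eye"],c["orientation"])
    for t in("knob_grip","lock_grip"):
        for b in robot.boxes_of(n,t)[:3]:
            print(t,b,world(c,*b["location"]))
print(robot.sense())
E
```

```text
top [ 0.35993703 -0.01625392  1.01586801] [-170.06002685    0.87938583  -91.51698172]
knob_grip {'location': [147.4, 210.9], 'score': 0.72} [0.52861805 0.29319607 0.06165483]
lock_grip {'location': [202.8, 200.9], 'score': 0.73} [0.5451927  0.16066583 0.07863082]
side [ 0.37890719 -0.71195121  0.64500108] [-126.04212894    0.76070316  -11.91863765]
knob_grip {'location': [267.4, 163.5], 'score': 0.57} [0.5388991  0.28389794 0.07726563]
lock_grip {'location': [278.2, 190.9], 'score': 0.88} [0.53963366 0.14384237 0.08024108]
{'clock': 0.3, 'qpos': array([-7.56648496e+01,  1.71938505e+01,  8.71575113e+01, -1.43604918e-03,
        7.56721894e+01, -3.81540725e+00]), 'joint_velocities': array([-0.08923028, -0.02734042,  0.01562248, -0.09669231, -0.06537598,
       -0.10799556]), 'effort': array([ 1.12897513e-03, -5.31155419e+01, -3.52477634e+01,  7.08430354e-02,
        2.25439423e-02, -5.38295126e-05]), 'position': array([ 0.17130691, -0.52254669,  0.22726315]), 'tcp_rot': array([-1.79976408e+02, -1.78999603e-04,  1.81509133e+01]), 'contact_force': array([ 0.32240556,  0.12635284, -0.44716153]), 'wrist_torque': array([-0.00994115, -0.00680741, -0.06486216]), 'grip_force': 0.0, 'width': 0.09397543232977473}
```

Run:
```python
import cv2
a=cv2.imread("pics/top0.png")[130:280,60:260];b=cv2.imread("pics/top0.png")
cv2.imwrite("pics/topc.png",cv2.resize(a,None,fx=4,fy=4,interpolation=cv2.INTER_CUBIC))
```

```text
(no output)
```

View pics/topc.png

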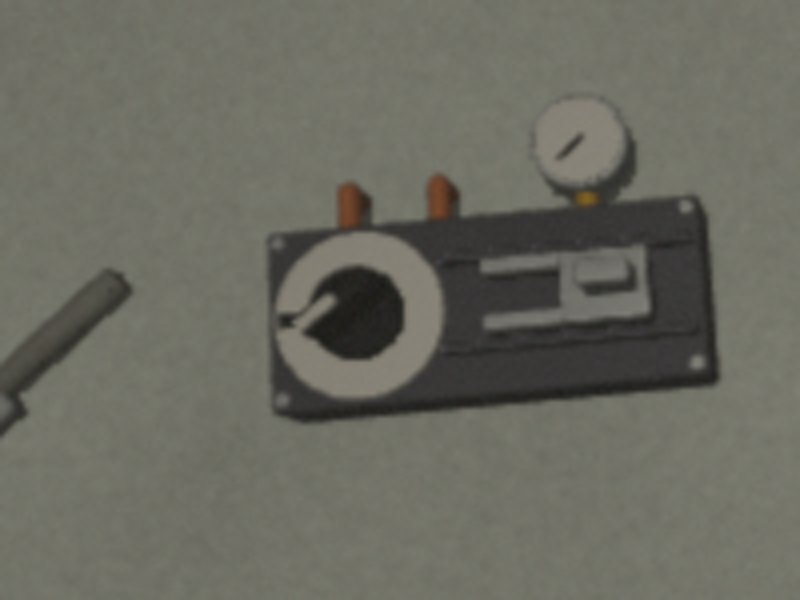

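View pics/side0.png

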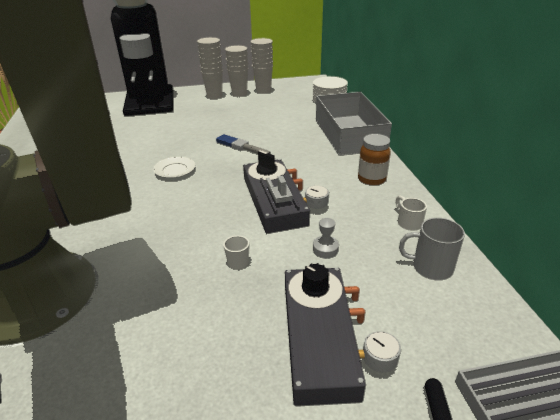

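The top crop shows the locked regulator: knob centre near crop (355,312), pointer at (300,325) to (333,298), mark at (290,320), lock tab at (603,268). The side picture shows the round-knob housing in front of it, with nothing tall in between.

Run:
```python
from h import *
c=robot.camera("top")
f=lambda u,v,z:world(c,60+u/4,130+v/4,z)
b=[f(u,v,.05) for u,v in((278,243),(686,206),(698,362),(282,400))]
for p in b: print(p.round(4))
d=(b[0]+b[3]-b[1]-b[2]);print("housing axis deg",np.degrees(np.arctan2(d[1],d[0])))
print("dial",f(360,315,.051),"disc",f(355,313,.06))
p0,p1=f(333,298,.102),f(300,325,.102);d=p1-p0
print("pointer",p0,p1,np.degrees(np.arctan2(d[1],d[0])))
print("mark",f(290,320,.051),"tab",f(603,268,.115))
```

```text
[0.5806 0.3411 0.05  ]
[0.5959 0.0978 0.05  ]
[0.5019 0.0915 0.05  ]
[0.4864 0.3355 0.05  ]
housing axis deg 93.6093035403505
dial [0.53546942 0.29063037 0.051     ] disc [0.5351047  0.29073244 0.06      ]
pointer [0.53629777 0.28983299 0.102     ] [0.52150075 0.3078992  0.102     ] 129.31898304973578
mark [0.5336819  0.33201077 0.051     ] tab [0.54625732 0.13623927 0.115     ]
```

{"method": "step_arm", "body": {
  "targets": [1.5,3.4,0,0,0,0.09,1,1.5,3.4,0,0,0,0.09,1,1.5,3.4,0,0,0,0.09,1,1.5,3.4,0,0,0,0.09,1,1.5,3.4,0,0,0,0.09,1,1.5,3.4,0,0,0,0.09,1,1.5,3.4,0,0,0,0.09,1,1.5,3.4,0,0,0,0.09,1,1.5,3.4,0,0,0,0.09,1,1.5,3.4,0,0,0,0.09,1,1.5,3.4,0,0,0,0.09,1,1.5,3.4,0,0,0,0.09,1,1.5,3.4,0,0,0,0.09,1,1.5,3.4,0,0,0,0.09,1,1.5,3.4,0,0,0,0.09,1,1.5,3.4,0,0,0,0.09,1,1.5,3.4,0,0,0,0.09,1,1.5,3.4,0,0,0,0.09,1,1.5,3.4,0,0,0,0.09,1,1.5,3.4,0,0,0,0.09,1]
}}

```text
clock: 2.02
position: [0.4717, 0.1594, 0.2275]
tcp_rot: [180.0, 0.0, 121.6]
contact_force: [0.5, -0.9, -0.0]
width: 0.0941
grip_force: 0.0
```

{"method": "step_arm", "body": {
  "targets": [1.5,3,0,0,0,0.05,1,1.5,2.7,0,0,0,0.04,1,1.5,2,0,0,0,0.03,1,1.5,1.5,0,0,0,0.02,1,0,0,0,0,0,0,1,0,0,0,0,0,0,1,0,0,0,0,0,0,1]
}}

```text
clock: 2.6
position: [0.5309, 0.2489, 0.2273]
tcp_rot: [-180.0, -0.0, 129.3]
contact_force: [0.1, -0.6, -0.1]
width: 0.0943
grip_force: 0.0
```

Run:
```python
from h import *
c=robot.camera("wrist");save(c,"w0");s=robot.sense();print(s["clock"],s["position"],s["tcp_rot"],s["qpos"])
for t in("knob_grip","lock_grip"): print(t,robot.boxes_of("wrist",t)[:2])
np.savez("w0.npz",**{k:np.array(v) for k,v in c.items()})
```

```text
2.65 [0.53092102 0.24869212 0.22752044] [-1.79986797e+02 -7.87642299e-04  1.29252474e+02] [ 2.15213962e+01  2.18389866e+01  8.09307680e+01 -3.35367618e-03
  7.72430616e+01 -1.77303373e+01]
knob_grip [{'location': [308.1, 168.7], 'score': 0.9}]
lock_grip [{'location': [231.8, 277.8], 'score': 0.74}]
```

View pics/w0.png

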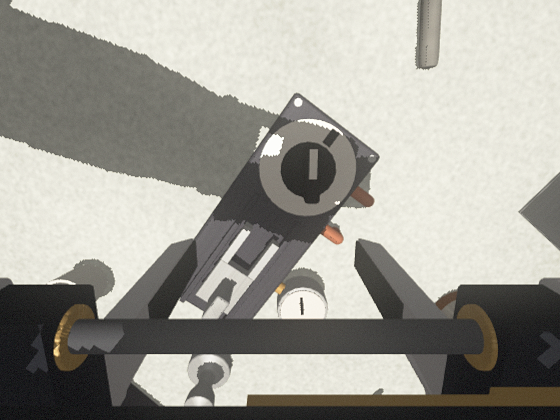

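The wrist picture shows the knob disc around (308,170), the pointer line from (313,150) to (313,180), the mark at (331,137) and the fork lock toward the lower left.

Run:
```python
from h import *
c=dict(np.load("w0.npz"))
a=lambda p,q:np.degrees(np.arctan2((q-p)[1],(q-p)[0]))
p,q=world(c,313.5,179,.102),world(c,313.5,150,.102);print("ptr",p,q,a(p,q))
k=world(c,307.5,168,.051);m=world(c,331,137,.051);print("dial",k,"mark",m,a(k,m))
print("disc",world(c,307.5,170,.06))
# points above .09: bar top
Z=c["z_map"];v,u=np.mgrid[0:420,0:560];K=c["K"]
P=np.stack([(u-K[0,2])/K[0,0]*Z,(v-K[1,2])/K[1,1]*Z,Z],-1)@rot(c["orientation"]).T+c["eye"]
s=(P[...,2]>.095)&(P[...,2]<.12)&(np.hypot(P[...,0]-.535,P[...,1]-.29)<.05)&(Z>0)
r=cv2.minAreaRect((P[s][:,:2]*1000).astype(np.float32));print("bar",r,s.sum())
s=(P[...,2]>.05)&(P[...,2]<.054)&(np.hypot(P[...,0]-.535,P[...,1]-.29)<.06)&(Z>0)&(c["pixels"].min(-1)>100)
print("dial rect",cv2.minEnclosingCircle((P[s][:,:2]*1000).astype(np.float32)),s.sum())
b=[world(c,x,y,.05) for x,y in((298,102),(374,158))];print(b)
```

```text
ptr [0.53804647 0.29088333 0.102     ] [0.52154626 0.30987233 0.102     ] 130.98852144589677
dial [0.53571568 0.29298892 0.051     ] mark [0.53366917 0.33155838 0.051     ] 93.037296589095
disc [0.53560166 0.29180088 0.06      ]
bar ((535.6014404296875, 292.8829345703125), (14.12012004852295, 48.870155334472656), 39.34355163574219) 881
dial rect ((535.6961669921875, 293.791015625), 57.948333740234375) 4019
[array([0.48637426, 0.33617072, 0.05      ]), array([0.58192597, 0.34384137, 0.05      ])]
```

{"method": "step_arm", "body": {
  "targets": [0.25,2.2,0,0,0,0,1,0.25,2.2,0,0,0,0,1,0,0,-2.5,0,0,0,0.8,0,0,-2.5,0,0,0,0.6,0,0,-2.5,0,0,0,0.6,0,0,-2,0,0,0,0.6,0,0,-2,0,0,0,0.6,0,0,-1.2,0,0,0,0.6,0,0,-0.8,0,0,0,0.6,0,0,0,0,0,0,0.6,0,0,0,0,0,0,0.6]
}}

```text
clock: 3.67
position: [0.5366, 0.2934, 0.0932]
tcp_rot: [180.0, 0.0, 129.3]
contact_force: [0.2, -0.9, 0.4]
width: 0.0562
grip_force: 0.0
```

{"method": "step_arm", "body": {
  "targets": [0,0,0,0,0,0,0.3,0,0,0,0,0,0,0,0,0,0,0,0,0,0,0,0,0,0,0,0,0,0,0,0,0,0,0,0,0,0,0,0,0,0,0,0,0,0,0,0,0,0,0,0,0,0,0,0,0,0,0,0,0,0,0,0]
}}

```text
clock: 4.42
position: [0.5365, 0.2936, 0.0925]
tcp_rot: [180.0, 0.0, 129.3]
contact_force: [2.9, 1.7, -0.4]
width: 0.0136
grip_force: 30.0
```

{"method": "step_arm", "body": {
  "targets": [0,0,0,0,0,-0.042,0,0,0,0,0,0,-0.042,0,0,0,0,0,0,-0.042,0,0,0,0,0,0,-0.042,0,0,0,0,0,0,-0.042,0,0,0,0,0,0,-0.042,0,0,0,0,0,0,-0.042,0,0,0,0,0,0,-0.042,0,0,0,0,0,0,-0.042,0,0,0,0,0,0,-0.042,0,0,0,0,0,0,-0.042,0,0,0,0,0,0,-0.042,0,0,0,0,0,0,-0.042,0,0,0,0,0,0,-0.042,0,0,0,0,0,0,-0.035,0,0,0,0,0,0,0,0,0,0,0,0,0,0,0,0,0,0,0,0,0,0]
}}

```text
clock: 5.92
position: [0.5371, 0.2938, 0.0926]
tcp_rot: [179.9, -0.1, 93.6]
contact_force: [7.1, 5.3, -4.2]
width: 0.0141
grip_force: 30.0
```

{"method": "step_arm", "body": {
  "targets": [0,0,0,0,0,0,0.3,0,0,0,0,0,0,0.5,0,0,0,0,0,0,0.5,0,0,0,0,0,0,0.5,0,0,0.5,0,0,0,0.5,0,0,2,0,0,0,0.5,0,0,3,0,0,0,0.5,0,-1,3,0,0,0,0.5,0,-3,2,0,0,0,0.5,0,-3,1,0,0,0,0.5,0,-2,0,0,0,0,0.5,0,-1,0,0,0,0,0.5,0,0,0,0,0,0,0.5,0,0,0,0,0,0,0.5,0,0,0,0,0,0,0.5]
}}

```text
clock: 7.17
position: [0.5362, 0.1943, 0.207]
tcp_rot: [-180.0, -0.0, 93.6]
contact_force: [0.1, -0.2, 0.3]
width: 0.0469
grip_force: 0.0
```

```bash
cat > look.py <<'E'
from h import *
import sys
c=robot.camera("wrist");save(c,sys.argv[1]);s=robot.sense();print(s["clock"],s["position"],s["tcp_rot"])
np.savez(sys.argv[1]+".npz",**{k:np.array(v) for k,v in c.items()})
for t in("knob_grip","lock_grip"): print(t,robot.boxes_of("wrist",t)[:2])
Z=c["z_map"];v,u=np.mgrid[0:420,0:560];K=np.array(c["K"])
P=np.stack([(u-K[0,2])/K[0,0]*Z,(v-K[1,2])/K[1,1]*Z,Z],-1)@rot(c["orientation"]).T+np.array(c["eye"])
def rect(n,x,y,lo,hi,r):
    m=(P[...,2]>lo)&(P[...,2]<hi)&(np.hypot(P[...,0]-x,P[...,1]-y)<r)&(Z>0)
    if m.sum()>20: print(n,cv2.minAreaRect((P[m][:,:2]*1000).astype(np.float32)),m.sum(),"uv",u[m].mean(),v[m].mean())
rect("bar",.5365,.2935,.095,.108,.04);rect("tab",.546,.136,.106,.122,.04)
E
python3 look.py w1
```

```text
7.2167 [0.53614306 0.19443305 0.20700104] [-1.79953797e+02  1.54341785e-03  9.36684678e+01]
knob_grip [{'location': [283.5, 93.4], 'score': 0.77}]
lock_grip [{'location': [285.9, 249.1], 'score': 0.69}]
bar ((536.4690551757812, 292.5254821777344), (13.289565086364746, 49.83296203613281), 3.7199227809906006) 1201 uv 285.3430474604496 90.64279766860949
tab ((546.1995239257812, 139.3585205078125), (12.937948226928711, 29.831653594970703), 3.744089365005493) 554 uv 284.4765342960289 279.96028880866425
```

View pics/w1.png

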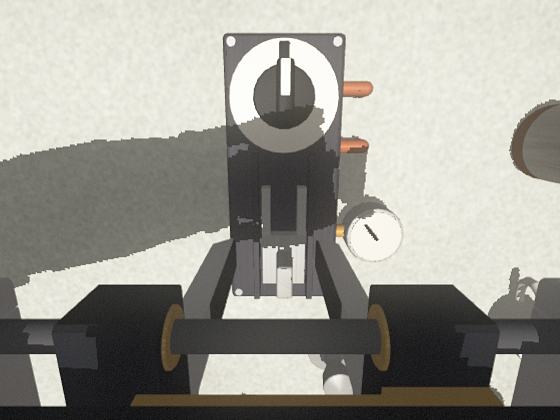

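The pointer line (286,60–95) lines up with the black mark (284,45), and the bar lies at 93.7° along the slide line. The tab is around (284,280), ready to grip.

{"method": "step_arm", "body": {
  "targets": [0.3,-1.8,0,0,0,0,0.5,0.4,-2,0,0,0,0,0.5,0.3,-1.7,0,0,0,0,0.5,0,0,-2,0,0,0,0.5,0,0,-2.5,0,0,0,0.5,0,0,-2.5,0,0,0,0.5,0,0,-1.8,0,0,0,0.5,0,0,-1,0,0,0,0.5,0,0,-0.5,0,0,0,0.5,0,0,0,0,0,0,0.5,0,0,0,0,0,0,0.3,0,0,0,0,0,0,0,0,0,0,0,0,0,0,0,0,0,0,0,0,0,0,0,0,0,0,0,0,0,0,0,0,0,0,0,0,0,0,0,0,0,0]
}}

```text
clock: 8.73
position: [0.547, 0.1384, 0.1049]
tcp_rot: [179.9, -0.0, 93.6]
contact_force: [5.1, -0.3, 0.0]
width: 0.0136
grip_force: 30.0
```

{"method": "step_arm", "body": {
  "targets": [-0.03,0.5,0,0,0,0,0,-0.03,0.5,0,0,0,0,0,-0.03,0.5,0,0,0,0,0,-0.03,0.5,0,0,0,0,0,-0.03,0.5,0,0,0,0,0,-0.03,0.5,0,0,0,0,0,-0.03,0.5,0,0,0,0,0,-0.03,0.5,0,0,0,0,0,-0.03,0.5,0,0,0,0,0,-0.03,0.5,0,0,0,0,0,-0.03,0.5,0,0,0,0,0,-0.03,0.5,0,0,0,0,0,-0.03,0.5,0,0,0,0,0,-0.03,0.5,0,0,0,0,0,-0.04,0.5,0,0,0,0,0,-0.04,0.5,0,0,0,0,0,-0.04,0.5,0,0,0,0,0,-0.04,0.5,0,0,0,0,0,0,0,0,0,0,0,0,0,0,0,0,0,0,0]
}}

```text
clock: 10.4
position: [0.5412, 0.2291, 0.1049]
tcp_rot: [179.9, -0.1, 93.6]
contact_force: [6.8, 2.1, -0.4]
width: 0.0137
grip_force: 30.0
```

{"method": "step_arm", "body": {
  "targets": [-0.01,0.15,0,0,0,0,0,-0.01,0.15,0,0,0,0,0,-0.01,0.1,0,0,0,0,0,0,0,0,0,0,0,0,0,0,0,0,0,0,0]
}}

```text
clock: 10.82
position: [0.541, 0.2325, 0.1049]
tcp_rot: [179.9, -0.0, 93.6]
contact_force: [6.7, -1.1, 1.0]
width: 0.0139
grip_force: 30.0
```

{"method": "step_arm", "body": {
  "targets": [0,0.1,0,0,0,0,0,0,0.1,0,0,0,0,0,0,0,0,0,0,0,0,0,0,0,0,0,0,0]
}}

```text
clock: 11.15
position: [0.541, 0.2328, 0.1049]
tcp_rot: [179.9, 0.2, 93.6]
contact_force: [5.8, -13.5, 4.0]
width: 0.0139
grip_force: 30.0
```

{"method": "step_arm", "body": {
  "targets": [0,0.1,0,0,0,0,0,0,0,0,0,0,0,0,0,0,0,0,0,0,0]
}}

```text
clock: 11.4
position: [0.5411, 0.2329, 0.1049]
tcp_rot: [180.0, 0.2, 93.6]
contact_force: [4.9, -19.3, 5.5]
width: 0.0139
grip_force: 30.0
```

{"method": "step_arm", "body": {
  "targets": [0,0,0,0,0,0,0.3,0,0,0,0,0,0,0.5,0,0,0,0,0,0,0.5,0,0,0,0,0,0,0.5,0,0,0.5,0,0,0,0.5,0,0,2,0,0,0,0.5,0,0,3,0,0,0,0.5,0,0,3,0,0,0,0.5,0,-2,2,0,0,0,0.5,0,-3,1,0,0,0,0.5,0,-2,0,0,0,0,0.5,0,0,0,0,0,0,0.5,0,0,0,0,0,0,0.5,0,0,0,0,0,0,0.5]
}}

```text
clock: 12.57
position: [0.5401, 0.166, 0.2194]
tcp_rot: [-180.0, -0.0, 93.6]
contact_force: [-0.7, 0.1, 0.4]
width: 0.0472
grip_force: 0.0
```

```bash
sed -i 's/"tab",.546,.136,.106,.122,.04/"tab",.5405,.2325,.109,.122,.03/;s/.095,.108,.04)/.095,.108,.032)/' look.py; python3 look.py w2
```

```text
12.6167 [0.54006775 0.16622968 0.21921575] [-1.79967879e+02 -6.33615284e-03  9.36498531e+01]
knob_grip [{'location': [280.6, 56.6], 'score': 0.92}]
lock_grip [{'location': [282.8, 114.1], 'score': 0.88}]
bar ((536.4583129882812, 292.23236083984375), (13.443124771118164, 49.888084411621094), 3.5498251914978027) 1197 uv 282.24895572263995 54.12698412698413
tab ((540.2357788085938, 232.48655700683594), (13.441895484924316, 28.602201461791992), 3.556650161743164) 655 uv 282.187786259542 133.27480916030535
```

View pics/w2.png

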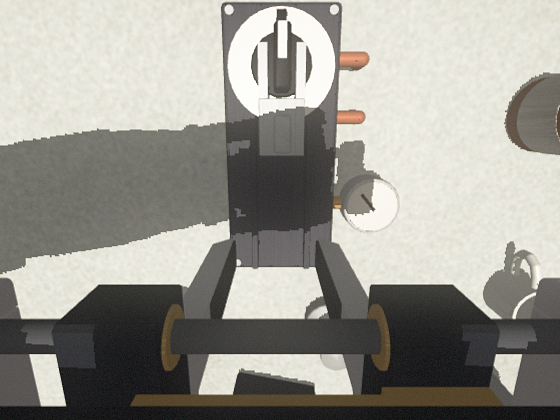

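The picture shows the pointer (283,38) on the mark (281,14). The prongs at (263,70) and (300,70) stand either side of the bar, and the tab is 59.9 mm from the axis, so the lock is home and the gripper is clear.

```bash
python3 -c "
from plant import robot
print(robot.job_done())"
```

```text
the job is handed in; nothing more can be done
None
```

The job is handed in: the knob points at the black mark, the fork lock is fully home (tab about 60 mm from the knob axis) with a prong on either side of the bar, and the gripper has let go, at about 12.6 s; the hand-in gave no verdict.

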